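# Lock up the leading-up jig

### The job

Close the jig on the small leaded panel so that it is ready for soldering: push the sliding batten fully home so that the panel is tight against the far batten, push the bolt by its ball knob fully along its slot into the keeper, then push the knob over sideways into the notch until it lies fully down, and draw clear. Nothing needs to be gripped: fingertip pushes do it all. Do not press on the panel or lift it, and leave the other things on the bench where they are.

Things in the scene. Friction and masses are not known exactly. Their poses are not given: they have to be found in the camera images.
- jig: Jig screwed to the bench: plywood board 168 mm (jig x) by 210 mm (jig y), 15 mm thick, with fixed battens to 35 mm above the bench along its far (+x, 20 mm wide), left (+y, 22 mm) and right (-y, 32 mm) edges; near (-x) side open. Origin: centre of the underside, on the bench, z up; x is the closing direction, away from the robot. Yaw up to 0.2 rad either way.
- batten (a joint): Sliding batten, 38 mm (jig x) by 154 mm (jig y), top 35 mm above the bench, grooved into the left and right battens; slides along the jig's x only. Value: how far it stands open toward the robot, m; 0 is home (firm stop, panel tight against the far batten), 0.030 the open stop. Starts 18 to 27 mm open, slides with about 3 N and stays where left.
- batten_front (a point): Middle of the sliding batten's near (-x) face, 10 mm above the board and 25 mm above the bench: the place to push it. The whole face, 154 mm long and 20 mm high, is free.
- bolt (a joint): Steel barrel bolt on the sliding batten, a 9 mm rod along jig y, axis 45.5 mm above the bench. Value: how far it is shot toward jig -y, m: 0 drawn back, 0.034 fully shot (a stop), its tip through the keeper. Starts 0 to 4 mm shot, slides with about 1.5 N, stays where left. Enters the keeper only if the batten is home within about 1.5 mm.
- bolt_knob (a joint): Turn of the knob about the bolt's axis, rad: 0 upright, 1.4 lying down toward the robot (jig -x), a stop. Its 6 mm stem runs in a 9 mm slot between steel cheeks (tops 54 mm above the bench) and cannot turn until the bolt is shot 31.5 mm; there the near cheek has an 11 mm notch, into which it swings and is locked. Turns easily; drops by itself past about 40 degrees.
- knob_ball (a point): Centre of the steel ball knob, 18 mm in diameter, at the end of the stem, 26 mm from the bolt's axis: 71.5 mm above the bench while upright, about 50 mm when down.
- keeper (a point): Middle of the keeper, the fixed steel strap on the right (-y) batten that takes the bolt's tip: a gap of 12 mm for the 9 mm bolt, at the height of the bolt's axis.
- small_panel: The work: a small leaded light, 72 mm (its x) by 150 mm (its y), 6 mm thick, glass in grey lead, lying loose on the board (underside 15 mm above the bench) between the sliding and the far batten. Origin at the centre of its underside. Closing the batten pushes it against the far batten, where its origin is 28 mm from the jig's origin along the jig's x.
- soldering_iron: Bystander, to be left alone: soldering iron laid on the bench, 182 mm; origin about at its middle, on the bench.
- glass_cutter: Bystander, to be left alone: brass glass cutter, 136 mm; origin about at its middle, on the bench.
- running_pliers: Bystander, to be left alone: pliers with red handles, 144 mm long; origin about at its middle, on the bench.
- marker: Bystander, to be left alone: felt marker, 124 mm; origin about at its middle, on the bench.
- fid: Bystander, to be left alone: flat plastic fid, 128 x 21 x 8 mm, lying beside the jig's left edge; origin about at its middle, on the bench.
- came_offcut: Bystander, to be left alone: strip of lead came, 160 x 9 x 9 mm, lying beside the jig's right edge; origin about at its middle, on the bench.
- glass_nugget: Bystander, to be left alone: glass nugget, 24 mm; origin about at its middle, on the bench.
- iron_stand: Bystander, to be left alone: soldering iron stand with a wire coil, 108 mm high; origin about at its middle, on the bench.

How it is judged:
By the outcome, as a careful person would: the job done as asked, in the order asked, and still so for the second after the job is handed in, with the robot touching nothing.
It also fails if it takes over 51 s, if anything falls off the work surface, if the arm or the gripper's body presses on something with over 40 N, if the wrist force passes 120 N, or if a joint passes its speed limit or range.

### The arm

A 7-joint arm with a two-finger parallel gripper is mounted at the origin on a cart in front of the work surface, level with it; the furniture and walls round the work are solid. World frame = base frame: x ahead of the robot, y to its left, z up, the work surface at z = 0. Lengths are in mm, angles in rad, forces in N, time in s.
With the tool pointing down it reaches from about 350 to 900 mm from the base axis. Payload 7.2 kg.
Tool frame: the origin (TCP) lies at the very end of the fingers, on their centre line; the grasp point (between the pads) lies 19 mm behind it; z points along the fingers, y is the direction in which the jaws open and shut (so a half turn about z gives the same grasp; the last joint's range is limited). The gripper opens to 88 mm and grips with 3 to 60 N. Pads are 20 mm wide; open, the fingers measure 115 mm over their backs; the gripper's body (75 mm by 178 mm) begins 61 mm behind the grasp point.
Start: joints at [-1.179, 0.411, -0.013, 1.596, 0.006, 1.134, -0.082], TCP at [277.365, 560.087, 222.653] pointing down, gripper open.
Joint ranges: [-2.95, 2.95], [-0.29, 1.99], [-1.47, 1.44], [0.14, 2.54], [-1.03, 4.17], [0.13, 1.85], [-2.86, 2.86]. Speed limits (rad/s): [2.39, 2.39, 3.01, 3.01, 3.14, 3.14, 3.14].

### API

Orientations are given as a 3x3 rotation matrix whose columns are the frame's x, y, z axes.
In Python, from plant import get_state, capture, order gives the robot as it stands.
- The arm moves only by the shell command python3 -m crank 'ROWS' [OPENING] [FORCE]. ROWS is JSON, a list of rows, each a list of 6 numbers: the shift along the tool's x, y, z normalised to -1 to 1, where 1 is 150 mm, then the turn, a rotation vector about the tool's x, y, z normalised to -1 to 1, where 1 is 45 degrees. A call has exactly 10 rows; each row shifts and turns the commanded pose from where the row before left it, along the tool's axes as they then stand; what a row does not reach is not made up. A row lasts 1/8 s, in which the tool goes at most 62.5 mm and 10.7 degrees, less where a joint would pass 70% of its speed; a pose out of reach is approached as far as the arm can. A call with a number of a shift or a turn outside -1 to 1 is refused whole. A call with a gripper value outside its range is refused whole. OPENING is the gripper's target within -1 to 1 (shut at 1, half-way at 0, fully open at -1), set as the call begins (- or left out, the last holds). The fingers move at their own pace and stop on an object; FORCE is the grip in N (left out, the last holds). Time passes only in rows, so rows that do not move let the fingers close, or fill a call up. It gives the time, the measured TCP pose, the force and the opening at its end, in the units of the state.
- get_state(): the state, without advancing time (a new reading comes with each control period).
- capture(name): name is "scene" or "top" or "wrist"; returns a dict with "img" (400x640x3 uint8, red, green, blue), "mtx" (3x3 intrinsics, pixels), "rvec" (rotation vector, rad) and "tvec" (3), from world to camera coordinates, as OpenCV has them. Camera axes: x right, y down, z forward; pixel columns grow to the right and rows downward; lengths in mm; the calibration is good to about 2 mm. A picture is of the moment at which its call begins. There is no depth.
- order.finish_job(): hands the job in, once; it reports no verdict.
The state is a dict: "t": time; "qpos": joint angles; "joint_vel": joint speeds; "joint_torque": joint torques, N m; "tcp_pos": TCP position; "tcp_rot": TCP orientation; "force": force on the tool from outside, world axes, zero at the start; "moment": the same for the moment, N m; "width": finger opening in mm.
Only numpy, scipy, OpenCV 4.12 (cv2) and the standard library are available. Lean on these libraries where they do the work, as an engineer would, in place of code of your own. Each camera call takes 0.05 s, during which the arm holds its last target.

## Working session

There is one attempt and no reset: what is moved stays moved. The work goes in short steps, Python scripts to look and compute and a shell command to move; the robot and the scene stay as the last step left them, time stands still between calls to the robot, and variables do not carry over. Pictures are saved under pics/ and viewed, and the job is handed in when it is done.

```bash
ls; mkdir -p pics
python3 - <<'E'
from plant import get_state, capture
import cv2,pickle
s=get_state();print(s)
d={}
for n in("scene","top","wrist"):
    c=capture(n);d[n]=c;cv2.imwrite(f"pics/{n}0.png",c["img"][:,:,::-1])
    print(n,c["mtx"].tolist(),c["rvec"],c["tvec"])
pickle.dump(d,open("c0.pkl","wb"))
E
```

```text
pics
{'t': 0.0, 'qpos': array([-1.17919992,  0.41188904, -0.0127224 ,  1.59703386,  0.00558753,
        1.13432488, -0.08218074]), 'joint_vel': array([ 4.46552777e-04, -7.48604724e-04, -9.69425181e-05,  1.25483411e-03,
       -4.06657202e-04,  2.06955148e-03,  1.69863282e-03]), 'joint_torque': array([ 9.40984646e-04, -5.87957060e+01,  6.42642248e-01, -2.91065723e+01,
       -5.36840013e-02,  1.86419219e-02,  1.18200114e-04]), 'tcp_pos': array([277.15514233, 559.61483181, 221.81997326]), 'tcp_rot': array([[-8.96164232e-01,  4.43722070e-01, -6.27972557e-04],
       [ 4.43722503e-01,  8.96162994e-01, -1.49301167e-03],
       [-9.97164630e-05, -1.61662921e-03, -9.99998688e-01]]), 'force': array([-0.74995507,  0.4910151 , -0.24130547]), 'moment': array([0.02752651, 0.00852638, 0.01388421]), 'width': 87.77853894826835}
scene [[493.939793117701, 0.0, 314.8623478897021], [0.0, 493.939793117701, 205.11913742963705], [0.0, 0.0, 1.0]] [ 2.08867466 -0.71015288  0.34137446] [-411.28676068  245.68815038  766.81525307]
top [[413.3812351897054, 0.0, 316.8969297112131], [0.0, 413.3812351897054, 198.1052861521153], [0.0, 0.0, 1.0]] [ 2.1813601  -2.13258188  0.1549853 ] [-54.8495399  498.32510046 939.25740347]
wrist [[287.5588496666378, 0.0, 314.1531557971226], [0.0, 287.5588496666378, 202.7778027494285], [0.0, 0.0, 1.0]] [-2.47633476 -1.5379476  -0.19816119] [-624.75902905  -31.46558332  390.50873717]
```

View pics/scene0.png

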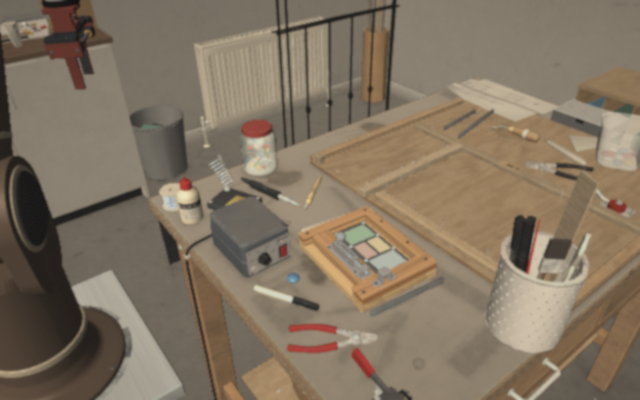

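View pics/top0.png

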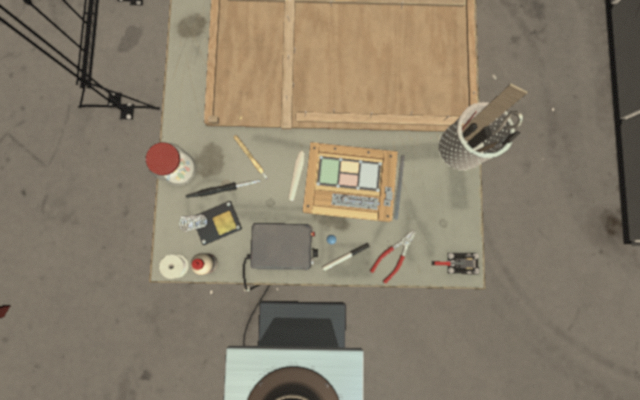

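View pics/wrist0.png

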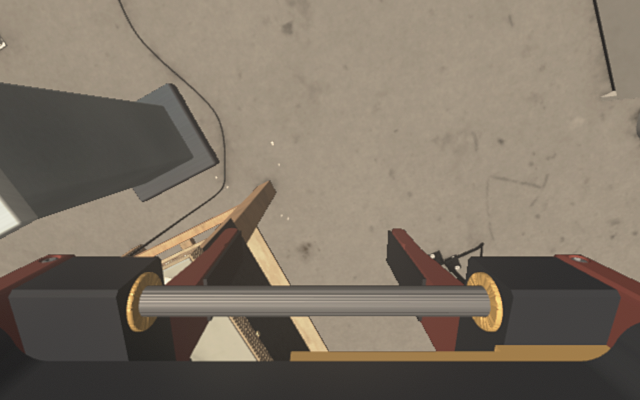

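```bash
cat > h.py <<'E'
import numpy as np, cv2, pickle
def proj(c,P):
    return cv2.projectPoints(np.array(P,float).reshape(-1,3),c["rvec"],c["tvec"],c["mtx"],None)[0].reshape(-1,2)
def back(c,uv,z):
    R=cv2.Rodrigues(c["rvec"])[0];C=-R.T@np.ravel(c["tvec"])
    d=R.T@np.linalg.inv(c["mtx"])@np.array([uv[0],uv[1],1.])
    return C+d*(z-C[2])/d[2]
E
python3 - <<'E'
from h import *
d=pickle.load(open("c0.pkl","rb"))
for n in d: print(n,proj(d[n],[[277,560,222],[0,0,0],[500,0,0],[500,200,0]]).round().tolist())
c=d["top"]
for uv in [(312,143),(397,151),(391,220),(304,212)]: print(back(c,uv,35))
for n,b,k in (("top",(290,130,420,240),6),("scene",(280,190,460,320),4.4)):
    im=d[n]["img"][b[1]:b[3],b[0]:b[2],::-1];cv2.imwrite(f"pics/{n}0z.png",cv2.resize(im,None,fx=k,fy=k,interpolation=cv2.INTER_CUBIC))
E
```

```text
scene [[85.0, 81.0], [50.0, 363.0], [309.0, 237.0], [258.0, 195.0]]
top [[-17.0, 298.0], [293.0, 417.0], [299.0, 199.0], [216.0, 197.0]]
wrist [[314.0, 244.0], [-146.0, 180.0], [85.0, 432.0], [181.0, 391.0]]
[631.93873949 -28.93908433  35.        ]
[ 617.37050768 -232.62046225   35.        ]
[ 451.66024338 -217.9091527    35.        ]
[465.76470531 -14.118939    35.        ]
```

View pics/top0z.png

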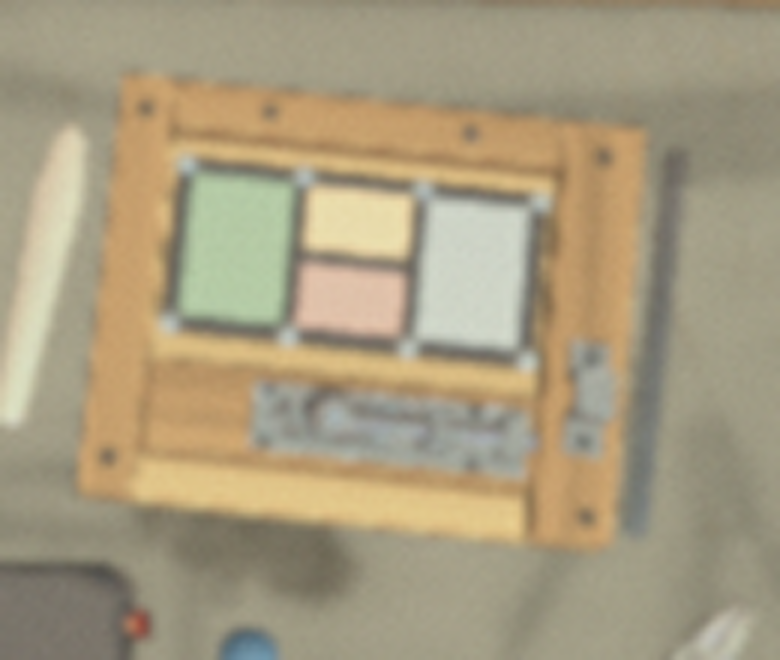

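View pics/scene0z.png

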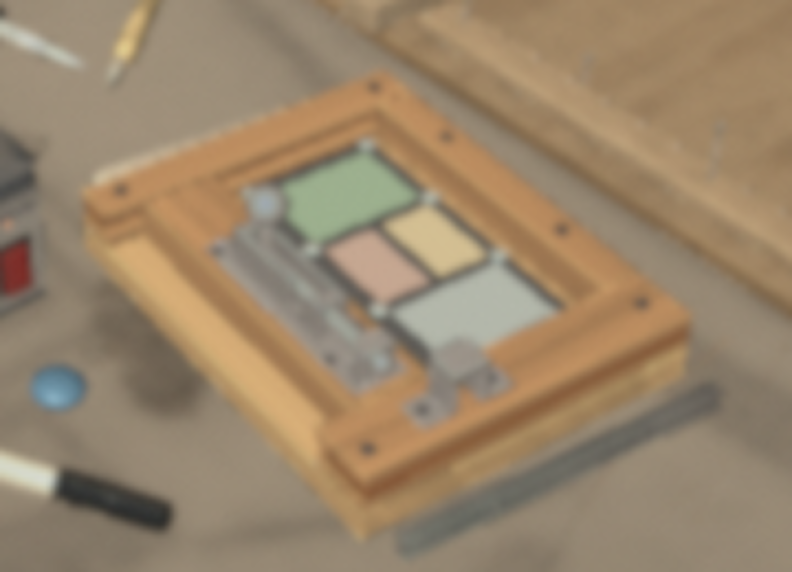

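```bash
cat > fit.py <<'E'
from h import *
from scipy.optimize import least_squares
d=pickle.load(open("c0.pkl","rb"))
J=np.array([[84,105,35],[84,-105,35],[-84,-105,35],[-84,105,35]],float)
T=np.array([(122,75),(645,128),(612,548),(80,495)])/6+[290,130]
S=np.array([(378,72),(690,320),(364,482),(88,197)])/4.4+[280,190]
T-=.4;S-=.4
def W(p,P):
    c,s=np.cos(p[2]),np.sin(p[2]);P=np.atleast_2d(P)
    return np.c_[p[0]+c*P[:,0]-s*P[:,1],p[1]+s*P[:,0]+c*P[:,1],P[:,2]]
for use in ("t","s","ts"):
    f=lambda p:np.r_[(proj(d["top"],W(p,J))-T).ravel()*("t" in use),(proj(d["scene"],W(p,J))-S).ravel()*("s" in use)]
    r=least_squares(f,[540,-125,0]);print(use,r.x.round(3),r.fun.round(1))
p=r.x;np.save("jig.npy",p)
def inv(p,X):
    c,s=np.cos(p[2]),np.sin(p[2]);x=X[0]-p[0];y=X[1]-p[1];return np.array([c*x+s*y,-s*x+c*y,X[2]]).round(1)
q=lambda z,n:(np.array(z)/(6 if n=="top" else 4.4)+([290,130] if n=="top" else [280,190])-.4)
# ball from both
b=least_squares(lambda X:np.r_[proj(d["top"],X)[0]-q((320,408),"top"),proj(d["scene"],X)[0]-q((265,203),"scene")],[540,-100,71]);print("ball",b.x,b.fun,inv(p,b.x))
for n,z in (("top",(320,408)),("scene",(265,203))): print(n,"ball@71.5",inv(p,back(d[n],q(z,n),71.5)))
for z in((135,462),(525,500)): print("front top edge? ",inv(p,back(d["top"],q(z,"top"),35)))
for z in((150,365),(535,390)): print("rear edge? ",inv(p,back(d["top"],q(z,"top"),35)))
for z in((595,395),): print("keeper",inv(p,back(d["top"],q(z,"top"),50)))
for z in((188,163),(542,200),(527,360),(168,322)): print("panel",inv(p,back(d["top"],q(z,"top"),21)))
for z in((262,385),(262,445),(530,420),(528,475)): print("plate",inv(p,back(d["top"],q(z,"top"),38)))
E
python3 fit.py
```

```text
t [ 5.41626e+02 -1.21937e+02 -7.70000e-02] [-0.1  0.2  0.1  0.1  0.4 -0.1 -0.4 -0.2  0.  -0.   0.  -0.   0.  -0.
 -0.  -0. ]
s [ 5.39325e+02 -1.23747e+02 -8.10000e-02] [ 0.   0.   0.   0.   0.   0.   0.   0.   1.  -0.1  1.1 -0.5  0.   0.5
 -2.1 -0.7]
ts [ 5.40596e+02 -1.22639e+02 -7.90000e-02] [ 0.3  0.6  0.5  0.6  0.6  0.4 -0.1  0.1  1.  -0.6  1.1 -1.1  0.3 -0.2
 -1.9 -1.1]
ball [ 496.83829161 -102.06899487   70.12064205] [-0.06502815  0.09788045  0.09272372 -0.01730198] [-45.2  17.   70.1]
top ball@71.5 [-45.2  17.   71.5]
scene ball@71.5 [-46.4  15.7  71.5]
front top edge?  [-68.6  84.7  35. ]
front top edge?  [-67.9 -68.3  35. ]
rear edge?  [-29.9  82.8  35. ]
rear edge?  [-24.2 -68.6  35. ]
keeper [-26.2 -89.7  50. ]
panel [55.7 76.1 21. ]
panel [ 55.3 -67.3  21. ]
panel [-10.3 -66.5  21. ]
panel [-9.7 77.5 21. ]
plate [-33.7  38.4  38. ]
plate [-57.3  36.1  38. ]
plate [-36.7 -67.2  38. ]
plate [-58.4 -68.2  38. ]
```

```bash
cat > go.py <<'E'
# usage: go.py jx jy z [dyaw] : shift needed in tool axes (units) and turn about tool z (units) to jig-aligned yaw
import sys;from h import *
from plant import get_state
p=np.array([541.2,-122.4,-0.078])
def W(P):
    c,s=np.cos(p[2]),np.sin(p[2]);return np.array([p[0]+c*P[0]-s*P[1],p[1]+s*P[0]+c*P[1],P[2]])
def inv(X):
    c,s=np.cos(p[2]),np.sin(p[2]);x=X[0]-p[0];y=X[1]-p[1];return np.array([c*x+s*y,-s*x+c*y,X[2]])
def report():
    s=get_state();R=s["tcp_rot"];c,sn=np.cos(p[2]),np.sin(p[2])
    Rt=np.array([[-c,-sn,0],[-sn,c,0],[0,0,-1.]])
    f=s["force"]
    print("t",round(s["t"],2),"jig tcp",inv(s["tcp_pos"]).round(1),"F jig",np.round([c*f[0]+sn*f[1],-sn*f[0]+c*f[1],f[2]],1),"w",round(s["width"],1),"turn units",(cv2.Rodrigues(R.T@Rt)[0].ravel()/(np.pi/4)).round(3))
    return s,R,Rt
if __name__=="__main__":
    s,R,Rt=report()
    if len(sys.argv)>3:
        D=W([float(a) for a in sys.argv[1:4]])-s["tcp_pos"]
        print("units now",(R.T@D/150).round(3),"units if aligned",(Rt.T@D/150).round(3))
E
python3 go.py -100 5 130
```

```text
t 0.15 jig tcp [-316.3  659.5  222. ] F jig [-0.3 -0.2 -0.4] w 87.5 turn units [-0.002 -0.    -0.486]
units now [-2.964 -3.511  0.618] units if aligned [-1.442 -4.363  0.613]
```

```bash
python3 -m crank '[[-0.1,-0.12,0,0,0,0],[-0.2,-0.24,0,0,0,0],[-0.22,-0.26,0,0,0,0],[-0.22,-0.26,0,0,0,0],[-0.22,-0.26,0,0,0,0],[-0.22,-0.26,0,0,0,0],[-0.22,-0.26,0,0,0,0],[-0.22,-0.26,0,0,0,0],[-0.22,-0.26,0,0,0,0],[-0.22,-0.26,0,0,0,0]]' 1 20; python3 go.py -100 5 130
```

```text
t: 1.4
tcp_pos: [392.0, 93.3, 222.7]
tcp_rot: [[-0.896, 0.444, 0.0], [0.444, 0.896, 0.0], [-0.0, 0.001, -1.0]]
force: [1.3, 0.7, -0.2]
width: 0.6
t 1.4 jig tcp [-165.6  203.4  222.7] F jig [ 1.2  0.8 -0.2] w 0.6 turn units [ 0.001  0.    -0.486]
units now [-0.898 -1.065  0.618] units if aligned [-0.437 -1.323  0.618]
```

```bash
python3 -m crank '[[-0.2,-0.24,0,0,0,0],[-0.2,-0.24,0,0,0,0],[-0.2,-0.24,0,0,0,0],[-0.2,-0.24,0,0,0,0],[-0.1,-0.1,0.1,0,0,0],[0,0,0.1,0,0,-0.1],[0,0,0.1,0,0,-0.15],[0,0,0.15,0,0,-0.15],[0,0,0.15,0,0,-0.086],[0,0,0,0,0,0]]'; python3 go.py -100 5 50;  python3 - <<'E'
from plant import capture
import cv2,pickle
d={}
for n in("scene","top","wrist"):
    c=capture(n);d[n]=c;cv2.imwrite(f"pics/{n}1.png",c["img"][:,:,::-1])
pickle.dump(d,open("c1.pkl","wb"))
E
```

```text
t: 2.65
tcp_pos: [441.1, -107.3, 131.5]
tcp_rot: [[-0.997, 0.079, -0.003], [0.079, 0.997, -0.0], [0.003, -0.0, -1.0]]
force: [0.5, -0.4, -0.4]
width: 0.5
t 2.65 jig tcp [-101.     7.2  131.5] F jig [ 0.6 -0.3 -0.4] w 0.5 turn units [-0.    -0.004 -0.001]
units now [-0.008 -0.015  0.543] units if aligned [-0.007 -0.015  0.543]
```

View pics/wrist1.png

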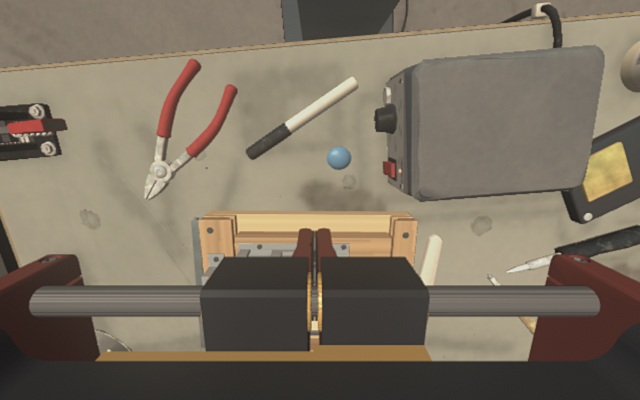

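View pics/scene1.png

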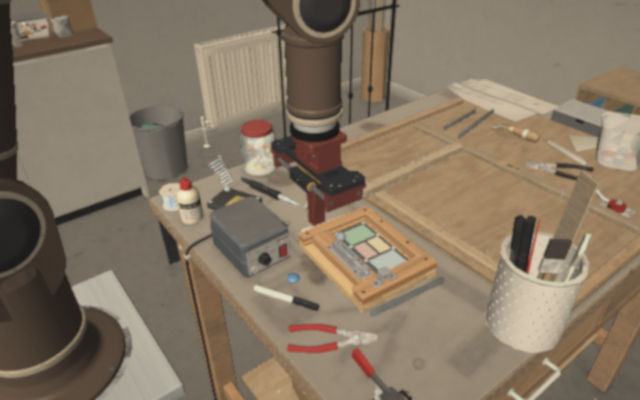

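Run:
```python
from h import *
d=pickle.load(open("c0.pkl","rb"));im=d["scene"]["img"][180:290,190:330,::-1]
cv2.imwrite("pics/box.png",cv2.resize(im,None,fx=5,fy=5,interpolation=cv2.INTER_CUBIC))
im=d["top"]["img"][210:280,235:330,::-1]
cv2.imwrite("pics/box2.png",cv2.resize(im,None,fx=6,fy=6,interpolation=cv2.INTER_CUBIC))
```

```text
(no output)
```

View pics/box.png

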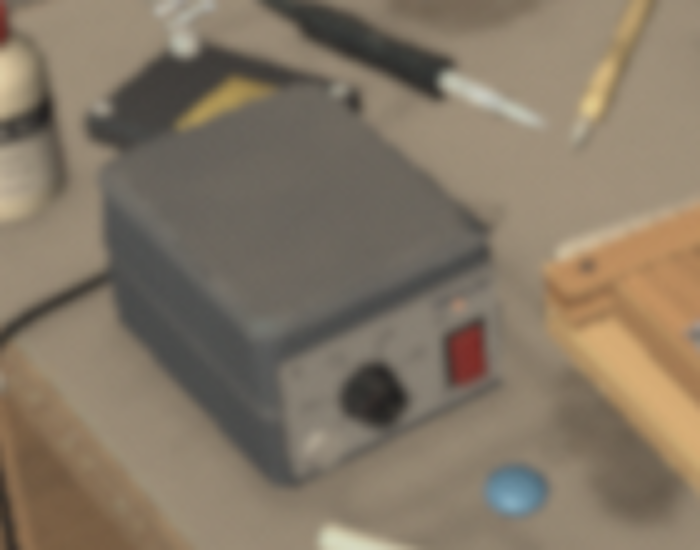

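View pics/box2.png

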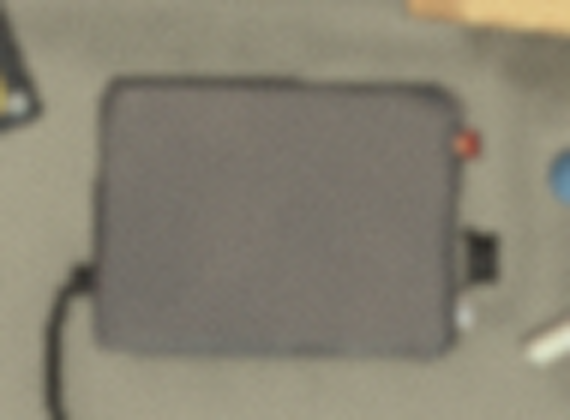

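```bash
python3 - <<'E'
from h import *
from scipy.optimize import least_squares
d=pickle.load(open("c0.pkl","rb"))
for s,t in (((487,240),(460,90)),((275,335),(452,350))):
    a=np.array(s)/5+[190,180];b=np.array(t)/6+[235,210]
    r=least_squares(lambda X:np.r_[proj(d["scene"],X)[0]-a,proj(d["top"],X)[0]-b],[400,-20,80]);print(r.x.round(),r.fun.round(1))
E
python3 go.py -90 -25 50
```

```text
[431. -32.  77.] [ 0.7 -0.1 -0.5  0.8]
[339. -33.  80.] [-0.4  0.   0.2 -0.4]
t 2.8 jig tcp [-99.4   7.1 133.3] F jig [ 0.7 -0.3 -0.1] w 0.4 turn units [-0.     0.001 -0.002]
units now [-0.062 -0.214  0.556] units if aligned [-0.063 -0.214  0.556]
```

```bash
python3 -m crank '[[0,-0.05,0.1,0,0,0],[-0.02,-0.05,0.1,0,0,0],[-0.02,-0.014,0.1,0,0,0],[0,0,0.1,0,0,0],[0,0,0.1,0,0,0],[0,0,0.1,0,0,0],[0,0,0.08,0,0,0],[0,0,0.05,0,0,0],[0,0,0,0,0,0],[0,0,0,0,0,0]]'; python3 go.py -60 -10 24;  python3 - <<'E'
from plant import capture
import cv2,pickle
c=capture("scene");cv2.imwrite(f"pics/scene2.png",cv2.resize(c["img"][180:320,250:460,::-1],None,fx=3.8,fy=3.8))
E
```

```text
t: 4.05
tcp_pos: [447.2, -125.0, 23.4]
tcp_rot: [[-0.997, 0.078, 0.001], [0.078, 0.997, -0.0], [-0.001, -0.0, -1.0]]
force: [-0.7, 0.5, -0.4]
width: 0.5
t 4.05 jig tcp [-93.5 -10.   23.4] F jig [-0.7  0.5 -0.4] w 0.5 turn units [-0.     0.001 -0.   ]
units now [-0.223 -0.    -0.004] units if aligned [-0.223 -0.    -0.004]
```

View pics/scene2.png

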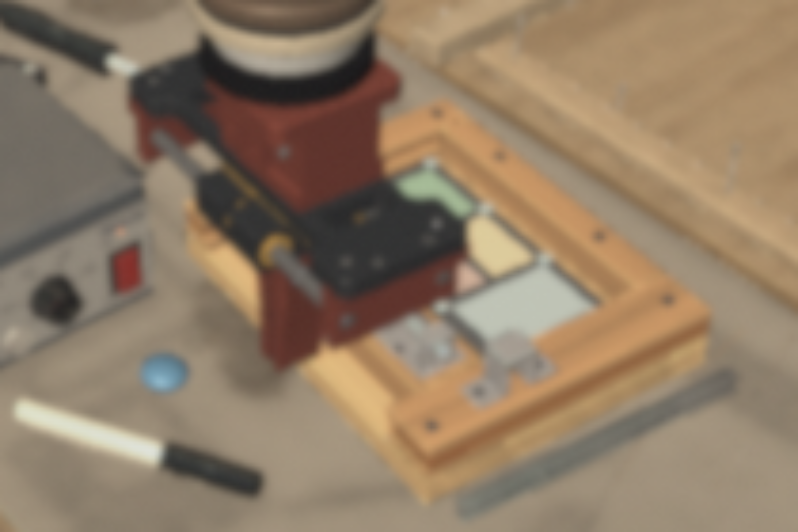

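```bash
python3 -m crank '[[-0.02,0,0,0,0,0],[-0.02,0,0,0,0,0],[-0.02,0,0,0,0,0],[-0.02,0,0,0,0,0],[-0.02,0,0,0,0,0],[-0.02,0,0,0,0,0],[-0.02,0,0,0,0,0],[-0.02,0,0,0,0,0],[-0.02,0,0,0,0,0],[-0.02,0,0,0,0,0]]'; python3 go.py
```

```text
t: 5.35
tcp_pos: [476.7, -127.3, 23.0]
tcp_rot: [[-0.997, 0.078, -0.001], [0.078, 0.997, 0.0], [0.001, -0.0, -1.0]]
force: [-3.1, -0.2, -0.7]
width: 0.5
t 5.35 jig tcp [-63.9  -9.9  23. ] F jig [-3.  -0.4 -0.7] w 0.5 turn units [-0.    -0.001 -0.   ]
```

```bash
python3 -m crank '[[-0.01,0,0,0,0,0],[-0.01,0,0,0,0,0],[-0.01,0,0,0,0,0],[-0.007,0,0,0,0,0],[-0.005,0,0,0,0,0],[0,0,0,0,0,0],[0,0,0,0,0,0],[0,0,0,0,0,0],[0,0,0,0,0,0],[0,0,0,0,0,0]]'; python3 go.py
```

```text
t: 6.6
tcp_pos: [483.1, -127.7, 23.1]
tcp_rot: [[-0.997, 0.078, -0.0], [0.078, 0.997, 0.0], [0.0, 0.0, -1.0]]
force: [-3.6, -1.3, -1.9]
width: 0.0
t 6.6 jig tcp [-57.5  -9.8  23.1] F jig [-3.5 -1.6 -1.9] w 0.0 turn units [ 0. -0. -0.]
```

```bash
python3 -m crank '[[-0.005,0,0,0,0,0],[-0.005,0,0,0,0,0],[-0.005,0,0,0,0,0],[-0.005,0,0,0,0,0],[0,0,0,0,0,0],[0,0,0,0,0,0],[0,0,0,0,0,0],[0,0,0,0,0,0],[0,0,0,0,0,0],[0,0,0,0,0,0]]'; python3 go.py
```

```text
t: 7.85
tcp_pos: [483.8, -127.8, 23.1]
tcp_rot: [[-0.997, 0.078, -0.004], [0.078, 0.997, 0.001], [0.004, 0.001, -1.0]]
force: [-10.9, -0.8, 6.1]
width: 0.3
t 7.85 jig tcp [-56.8  -9.8  23.1] F jig [-10.9  -1.7   6.1] w 0.3 turn units [ 0.001 -0.005 -0.001]
```

```bash
python3 -m crank '[[-0.005,0,0,0,0,0],[-0.005,0,0,0,0,0],[-0.005,0,0,0,0,0],[-0.005,0,0,0,0,0],[0,0,0,0,0,0],[0,0,0,0,0,0],[0,0,0,0,0,0],[0,0,0,0,0,0],[0,0,0,0,0,0],[0,0,0,0,0,0]]'; python3 go.py
```

```text
t: 9.1
tcp_pos: [483.9, -127.7, 22.8]
tcp_rot: [[-0.997, 0.079, -0.009], [0.079, 0.997, 0.003], [0.009, 0.002, -1.0]]
force: [-19.6, 0.8, 14.9]
width: 0.1
t 9.1 jig tcp [-56.7  -9.8  22.8] F jig [-19.6  -0.7  14.9] w 0.1 turn units [ 0.003 -0.012 -0.001]
```

```bash
python3 -m crank '[[0.06,0,0,0,0,0],[0.08,0,0,0,0,0],[0.06,0,-0.05,0,0,0],[0,0,-0.1,0,0,0],[0.15,0,-0.2,0,0,0],[0.2,0,-0.2,0,0,0],[0.2,0,-0.1,0,0,0],[0,0,0,0,0,0],[0,0,0,0,0,0],[0,0,0,0,0,0]]'; python3 go.py;  python3 - <<'E'
from plant import capture
import cv2,pickle
d={}
for n in("scene","top"):
    c=capture(n);d[n]=c
pickle.dump(d,open("c2.pkl","wb"))
for n,b,k in (("top",(290,130,420,240),6),("scene",(280,190,460,320),4.4)):
    im=d[n]["img"][b[1]:b[3],b[0]:b[2],::-1];cv2.imwrite(f"pics/{n}2z.png",cv2.resize(im,None,fx=k,fy=k,interpolation=cv2.INTER_CUBIC))
E
```

```text
t: 10.35
tcp_pos: [377.8, -119.5, 120.6]
tcp_rot: [[-0.997, 0.078, 0.0], [0.078, 0.997, -0.0], [-0.0, -0.0, -1.0]]
force: [-1.1, -0.6, -0.1]
width: 0.3
t 10.35 jig tcp [-163.1   -9.9  120.6] F jig [-1.1 -0.7 -0.1] w 0.3 turn units [-0.001  0.     0.   ]
```

View pics/top2z.png

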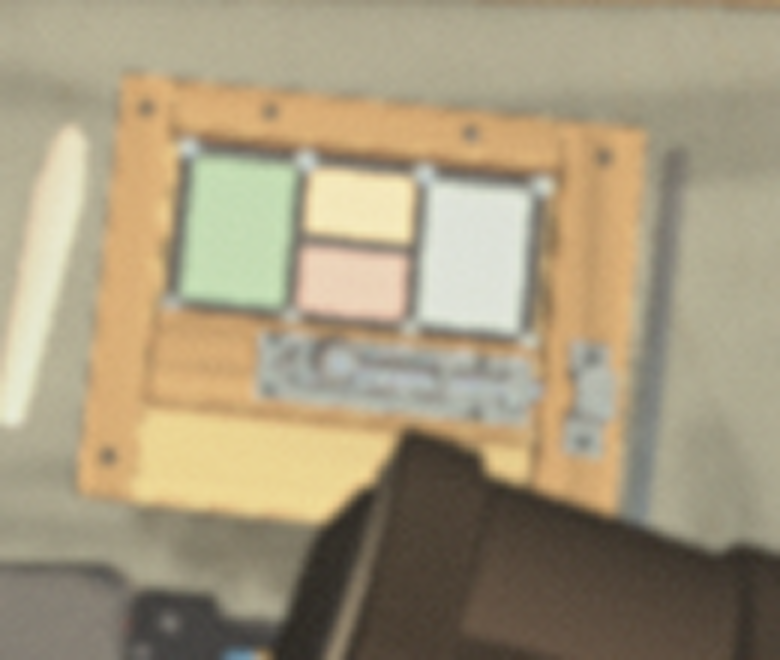

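View pics/scene2z.png

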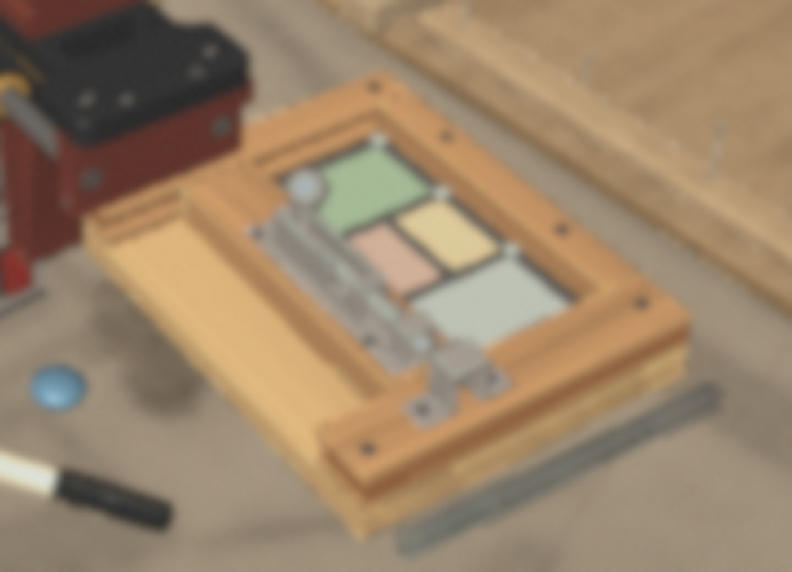

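```bash
python3 - <<'E'
from h import *
from go import inv
from scipy.optimize import least_squares
d=pickle.load(open("c2.pkl","rb"))
q=lambda z,n:(np.array(z)/(6 if n=="top" else 4.4)+([290,130] if n=="top" else [280,190])-.4)
t,s=(335,358),(305,188)
b=least_squares(lambda X:np.r_[proj(d["top"],X)[0]-q(t,"top"),proj(d["scene"],X)[0]-q(s,"scene")],[540,-100,71]);print("ball",b.x,b.fun,inv(b.x))
print(inv(back(d["top"],q(t,"top"),71.5)),inv(back(d["scene"],q(s,"scene"),71.5)),"keeper",inv(back(d["top"],q((595,395),"top"),48)))
E
python3 go.py -26 48 70
```

```text
ball [ 515.03676928 -106.86761061   72.17921932] [-0.27486777  0.40580867  0.38773885 -0.07622106] [-27.29398077  13.44650049  72.17921932]
[-26.1926552   12.86575532  71.5       ] [-27.50003521  14.34857267  71.5       ] keeper [-26.57031047 -90.29987326  48.        ]
t 10.45 jig tcp [-163.6  -10.   120.3] F jig [-0.5 -0.1  0.5] w 0.4 turn units [-0.001 -0.001 -0.   ]
units now [-0.918  0.387  0.334] units if aligned [-0.918  0.386  0.335]
```

```bash
python3 -m crank '[[0,0.1,0,0,0,0],[-0.1,0.2,0,0,0,0],[-0.2,0.073,0,0,0,0],[-0.25,0,0,0,0,0],[-0.25,0,0,0,0,0],[-0.114,0,0.05,0,0,0],[0,0,0.15,0,0,0],[0,0,0.12,0,0,0],[0,0,0.04,0,0,0],[0,0,0,0,0,0]]'; python3 go.py -26.5 46 65;  python3 - <<'E'
from plant import capture
import cv2,pickle
c=capture("scene");cv2.imwrite(f"pics/scene3.png",cv2.resize(c["img"][180:320,250:460,::-1],None,fx=3.8,fy=3.8))
E
```

```text
t: 11.7
tcp_pos: [517.9, -74.5, 66.2]
tcp_rot: [[-0.997, 0.078, -0.001], [0.078, 0.997, -0.0], [0.001, -0.0, -1.0]]
force: [-0.1, 0.4, -0.9]
width: 0.3
t 11.7 jig tcp [-27.   45.9  66.2] F jig [-0.1  0.4 -0.9] w 0.3 turn units [-0.    -0.001 -0.   ]
units now [-0.003  0.     0.008] units if aligned [-0.003  0.     0.008]
```

View pics/scene3.png

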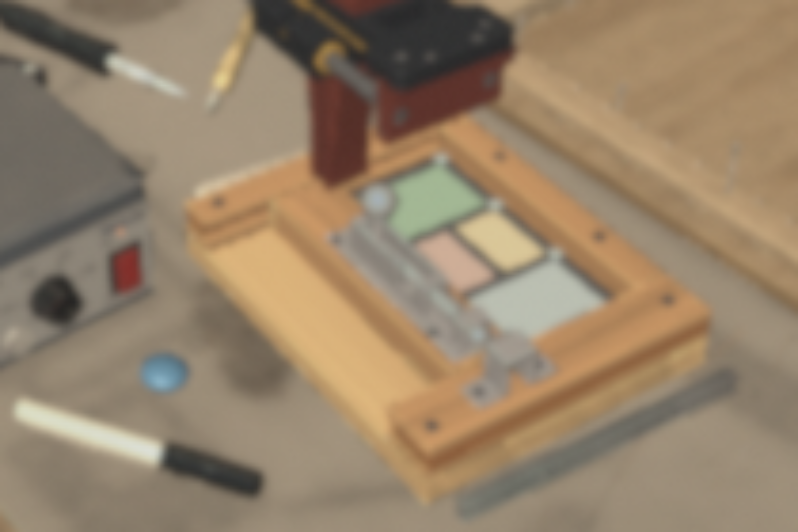

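```bash
python3 -m crank '[[0,-0.025,0.005,0,0,0],[0,-0.025,0.005,0,0,0],[0,-0.025,0,0,0,0],[0,-0.025,0,0,0,0],[0,-0.025,0,0,0,0],[0,-0.025,0,0,0,0],[0,-0.025,0,0,0,0],[0,-0.025,0,0,0,0],[0,-0.025,0,0,0,0],[0,-0.025,0,0,0,0]]'; python3 go.py
```

```text
t: 13.0
tcp_pos: [515.0, -112.0, 65.1]
tcp_rot: [[-0.997, 0.078, -0.0], [0.078, 0.997, 0.0], [0.0, 0.0, -1.0]]
force: [-0.4, 1.5, 0.8]
width: 0.4
t 13.0 jig tcp [-26.9   8.3  65.1] F jig [-0.5  1.4  0.8] w 0.4 turn units [ 0. -0. -0.]
```

```bash
python3 -m crank '[[0,-0.01,0,0,0,0],[0,-0.01,0,0,0,0],[0,-0.01,0,0,0,0],[0,-0.01,0,0,0,0],[0,-0.005,0,0,0,0],[0,-0.005,0,0,0,0],[0,0,0,0,0,0],[0,0,0,0,0,0],[0,0,0,0,0,0],[0,0,0,0,0,0]]'; python3 go.py
```

```text
t: 14.25
tcp_pos: [514.4, -119.3, 65.1]
tcp_rot: [[-0.997, 0.078, -0.0], [0.078, 0.997, -0.0], [0.0, -0.0, -1.0]]
force: [0.8, 1.5, -0.1]
width: 0.3
t 14.25 jig tcp [-26.9   1.   65.1] F jig [ 0.7  1.6 -0.1] w 0.3 turn units [-0. -0. -0.]
```

```bash
python3 -m crank '[[0,-0.01,0,0,0,0],[0,-0.01,0,0,0,0],[0,-0.005,0,0,0,0],[0,-0.005,0,0,0,0],[0,0,0,0,0,0],[0,0,0,0,0,0],[0,0,0,0,0,0],[0,0,0,0,0,0],[0,0,0,0,0,0],[0,0,0,0,0,0]]'; python3 go.py
```

```text
t: 15.5
tcp_pos: [514.3, -121.6, 65.1]
tcp_rot: [[-0.997, 0.077, -0.0], [0.077, 0.997, 0.002], [0.001, 0.002, -1.0]]
force: [-0.2, 7.4, 1.2]
width: 0.5
t 15.5 jig tcp [-26.9  -1.3  65.1] F jig [-0.8  7.3  1.2] w 0.5 turn units [ 0.003 -0.001  0.002]
```

```bash
python3 -m crank '[[0,-0.005,0,0,0,0],[0,-0.005,0,0,0,0],[0,0,0,0,0,0],[0,0,0,0,0,0],[0,0,0,0,0,0],[0,0.03,0,0,0,0],[0,0.03,0,0,0,0],[0,0.03,0,0,0,0],[0,0,-0.1,0,0,0],[0,0,-0.1,0,0,0]]'; python3 go.py
python3 - <<'E'
from plant import capture
import cv2,pickle
d={}
for n in("scene","wrist"):
    c=capture(n);d[n]=c
pickle.dump(d,open("c3.pkl","wb"))
cv2.imwrite("pics/wrist3.png",d["wrist"]["img"][:,:,::-1])
for n,b,k in (("scene",(280,190,460,320),4.4),):
    im=d[n]["img"][b[1]:b[3],b[0]:b[2],::-1];cv2.imwrite(f"pics/{n}3z.png",cv2.resize(im,None,fx=k,fy=k,interpolation=cv2.INTER_CUBIC))
E
```

```text
t: 16.75
tcp_pos: [515.2, -112.2, 96.4]
tcp_rot: [[-0.997, 0.078, 0.0], [0.078, 0.997, -0.0], [-0.0, -0.0, -1.0]]
force: [0.3, 0.1, -0.1]
width: 0.2
t 16.75 jig tcp [-26.7   8.2  96.4] F jig [ 0.3  0.1 -0.1] w 0.2 turn units [-0.     0.001 -0.001]
```

View pics/scene3z.png

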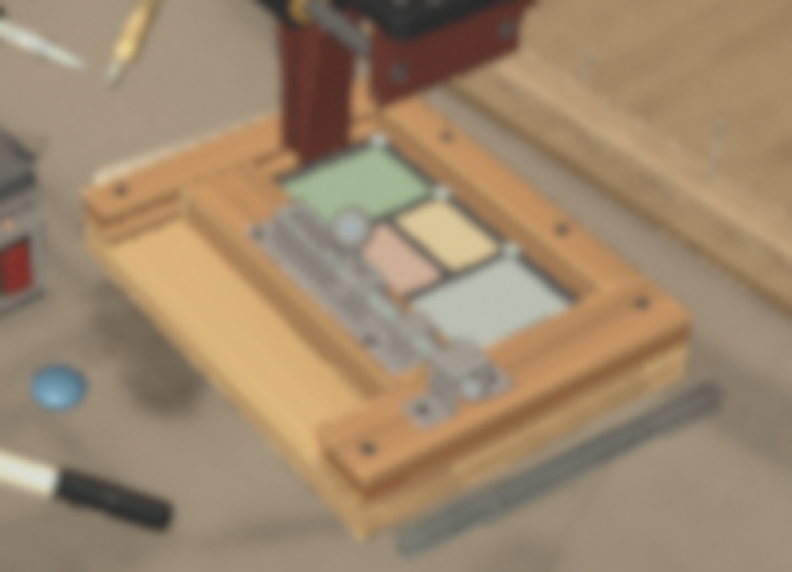

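View pics/wrist3.png

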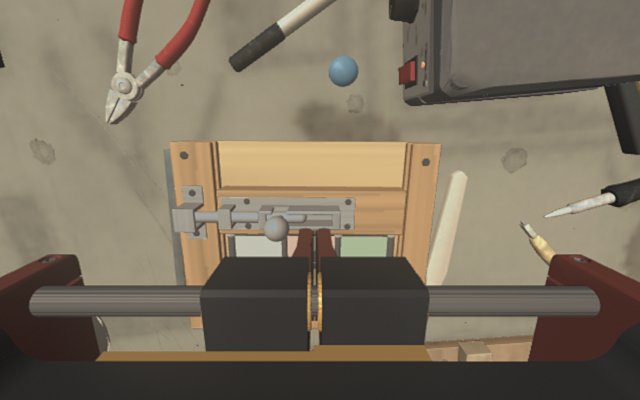

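```bash
python3 - <<'E'
from h import *
from go import inv
d=pickle.load(open("c3.pkl","rb"))
print("ball",inv(back(d["scene"],np.array((350,228))/4.4+[279.6,189.6],71.5)), inv(back(d["wrist"],(277,228),71.5)))
im=d["wrist"]["img"][170:260,160:370,::-1];cv2.imwrite("pics/w3z.png",cv2.resize(im,None,fx=3.8,fy=3.8,interpolation=cv2.INTER_CUBIC))
E
python3 go.py -5 -19 96
```

```text
ball [-27.61943945 -17.03381779  71.5       ] [-26.52785353 -17.57238559  71.5       ]
t 16.85 jig tcp [-25.5   8.1  97.4] F jig [ 0.8  0.1 -0.3] w 0.6 turn units [-0.     0.005 -0.001]
units now [-0.136 -0.181  0.01 ] units if aligned [-0.136 -0.181  0.01 ]
```

View pics/w3z.png

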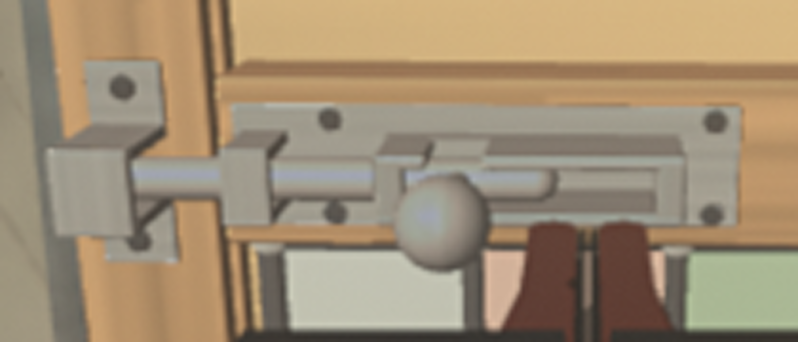

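```bash
python3 -m crank '[[-0.1,0,0,0,0,0],[-0.1,-0.03,0,0,0,0],[0,-0.07,0,0,0,0],[0,-0.07,0,0,0,0],[0,0,0.05,0,0,0],[0,0,0.08,0,0,0],[0,0,0.08,0,0,0],[0,0,0.02,0,0,0],[0,0,0,0,0,0],[0,0,0,0,0,0]]'; python3 go.py -5 -17.3 62;  python3 - <<'E'
from plant import capture
import cv2,pickle
c=capture("scene");cv2.imwrite(f"pics/scene4.png",cv2.resize(c["img"][180:320,250:460,::-1],None,fx=3.8,fy=3.8))
E
```

```text
t: 18.1
tcp_pos: [543.2, -139.5, 60.9]
tcp_rot: [[-0.997, 0.078, 0.0], [0.078, 0.997, -0.0], [-0.0, -0.0, -1.0]]
force: [-0.3, -0.4, -0.0]
width: 0.4
t 18.1 jig tcp [  3.3 -16.9  60.9] F jig [-0.2 -0.4 -0. ] w 0.4 turn units [-0.     0.001 -0.   ]
units now [ 0.056 -0.002 -0.007] units if aligned [ 0.056 -0.002 -0.007]
```

View pics/scene4.png

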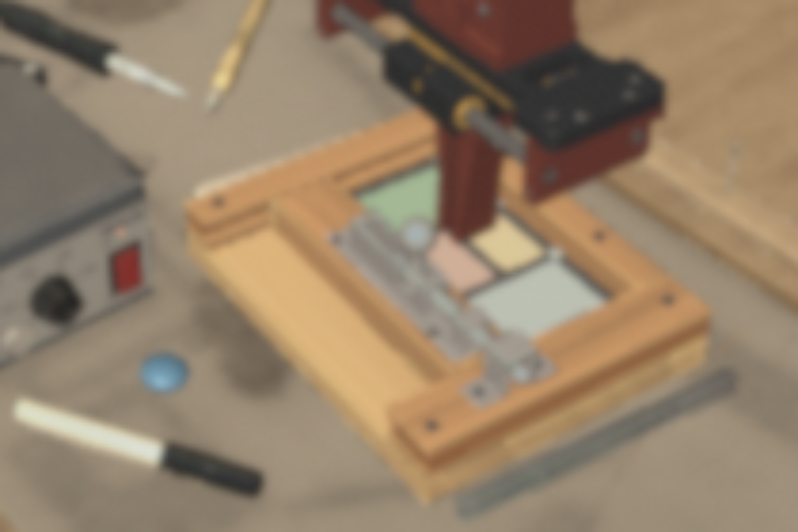

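```bash
python3 -m crank '[[0.02,0,0,0,0,0],[0.02,0,0,0,0,0],[0.02,0,0,0,0,0],[0.02,0,0,0,0,0],[0.02,0,0,0,0,0],[0.015,0,0,0,0,0],[0.015,0,0,0,0,0],[0.01,0,0,0,0,0],[0,0,0,0,0,0],[0,0,0,0,0,0]]'; python3 go.py
```

```text
t: 19.4
tcp_pos: [522.1, -137.9, 60.6]
tcp_rot: [[-0.997, 0.078, 0.0], [0.078, 0.997, 0.0], [-0.0, 0.0, -1.0]]
force: [0.1, 0.6, 0.4]
width: 0.7
t 19.4 jig tcp [-17.8 -16.9  60.6] F jig [0.  0.6 0.4] w 0.7 turn units [ 0.  0. -0.]
```

```bash
python3 -m crank '[[0.015,0,0,0,0,0],[0.015,0,0,0,0,0],[0.015,0,0,0,0,0],[0.015,0,0,0,0,0],[0.015,0,0,0,0,0],[0.015,0,0,0,0,0],[0.01,0,0,0,0,0],[0.005,0,0,0,0,0],[0,0,0,0,0,0],[0,0,0,0,0,0]]'; python3 go.py
python3 - <<'E'
from plant import capture
import cv2,pickle
c=capture("scene");cv2.imwrite(f"pics/scene5.png",cv2.resize(c["img"][180:320,250:460,::-1],None,fx=3.8,fy=3.8))
E
```

```text
t: 20.65
tcp_pos: [506.4, -136.7, 60.6]
tcp_rot: [[-0.997, 0.078, 0.0], [0.078, 0.997, -0.0], [-0.0, -0.0, -1.0]]
force: [0.6, 0.2, 0.7]
width: 0.7
t 20.65 jig tcp [-33.6 -16.9  60.6] F jig [0.6 0.2 0.7] w 0.7 turn units [-0.  0. -0.]
```

View pics/scene5.png

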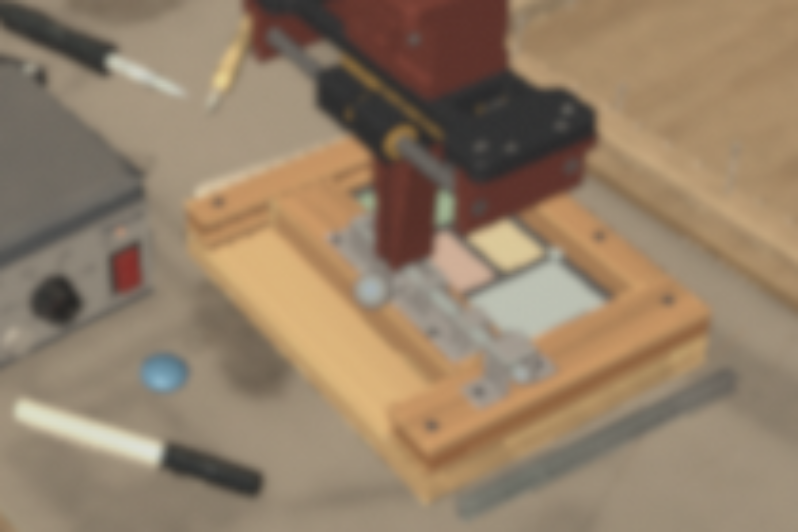

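```bash
python3 -m crank '[[0,0,-0.06,0,0,0],[0.06,0,-0.02,0,0,0],[0.07,0,0,0,0,0],[0,0,0.04,0,0,0],[0,0,0.03,0,0,0],[0,0,0.01,0,0,0],[0,0,0.01,0,0,0],[0,0,0,0,0,0],[0,0,0,0,0,0],[0,0,0,0,0,0]]'; python3 go.py
```

```text
t: 21.95
tcp_pos: [487.0, -135.1, 59.2]
tcp_rot: [[-0.997, 0.078, 0.0], [0.078, 0.997, -0.0], [-0.0, -0.0, -1.0]]
force: [0.4, 0.8, 0.9]
width: 0.3
t 21.95 jig tcp [-53.1 -16.9  59.2] F jig [0.3 0.8 0.9] w 0.3 turn units [-0.  0. -0.]
```

```bash
python3 -m crank '[[0,0,0.008,0,0,0],[0,0,0.006,0,0,0],[0,0,0.006,0,0,0],[0,0,0,0,0,0],[0,0,0,0,0,0],[0,0,0,0,0,0],[0,0,0,0,0,0],[0,0,0,0,0,0],[0,0,0,0,0,0],[0,0,0,0,0,0]]'; python3 go.py
```

```text
t: 23.2
tcp_pos: [487.1, -135.2, 57.6]
tcp_rot: [[-0.997, 0.078, 0.001], [0.078, 0.997, 0.001], [-0.001, 0.001, -1.0]]
force: [-6.2, 2.5, 20.6]
width: 0.7
t 23.2 jig tcp [-52.9 -17.   57.6] F jig [-6.4  2.  20.6] w 0.7 turn units [ 0.001  0.001 -0.001]
```

```bash
python3 -m crank '[[0,0,-0.05,0,0,0],[0,0,-0.15,0,0,0],[0,0,-0.2,0,0,0],[0.1,0,-0.2,0,0,0],[0.2,0,-0.1,0,0,0],[0.2,0,0,0,0,0],[0.2,0,0,0,0,0],[0,0,0,0,0,0],[0,0,0,0,0,0],[0,0,0,0,0,0]]'; python3 go.py;  python3 - <<'E'
from plant import capture
from h import *
from go import inv
d={}
for n in("scene","top","wrist"):
    c=capture(n);d[n]=c;cv2.imwrite(f"pics/{n}6.png",c["img"][:,:,::-1])
pickle.dump(d,open("c6.pkl","wb"))
for n,b,k in (("top",(290,130,420,240),6),("scene",(280,190,460,320),4.4)):
    im=d[n]["img"][b[1]:b[3],b[0]:b[2],::-1];cv2.imwrite(f"pics/{n}6z.png",cv2.resize(im,None,fx=k,fy=k,interpolation=cv2.INTER_CUBIC))
E
```

```text
t: 24.45
tcp_pos: [383.1, -127.0, 161.2]
tcp_rot: [[-0.997, 0.078, 0.0], [0.078, 0.997, -0.0], [-0.0, -0.0, -1.0]]
force: [0.5, -0.1, 0.8]
width: 0.6
t 24.45 jig tcp [-157.3  -16.9  161.2] F jig [ 0.5 -0.1  0.8] w 0.6 turn units [-0.001  0.     0.   ]
```

View pics/top6z.png

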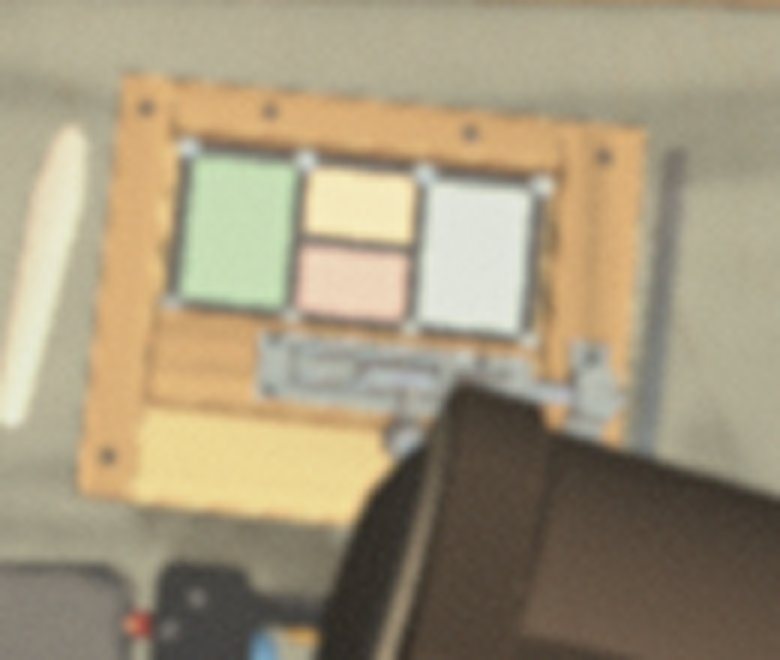

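View pics/scene6z.png

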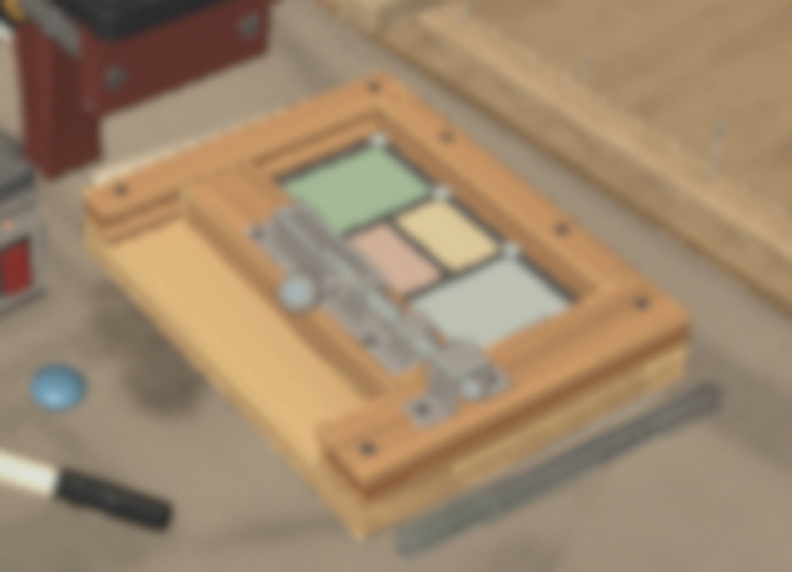

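View pics/top6.png

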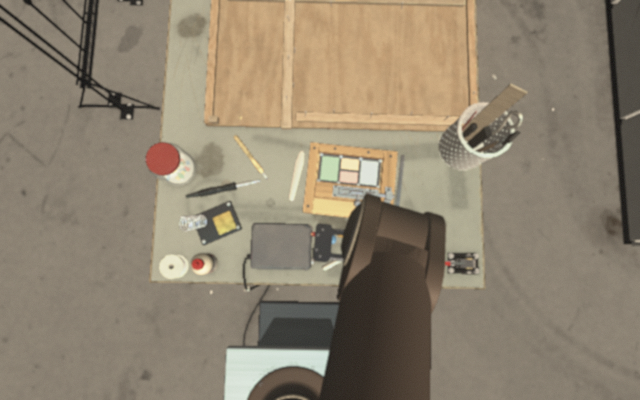

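```bash
python3 - <<'E'
from h import *
from go import inv
from plant import order
d=pickle.load(open("c6.pkl","rb"))
print("ball",inv(back(d["scene"],np.array((298,292))/4.4+[279.6,189.6],50)))
order.finish_job()
E
python3 go.py
```

```text
ball [-53.33737494 -17.45193278  50.        ]
the job is handed in; nothing more can be done
the job is handed in; nothing more can be done
```

The jig is closed and locked, and I handed the job in at about 24.6 s. I used only pushes with the closed fingertips.

- **Batten:** I pushed it in until it stopped moving, with the push rising to about 20 N along the closing direction. The pictures show the panel up against the far batten.
- **Bolt:** I pushed it by the ball until it met its stop at about 7 N. Its tip is visible through the keeper. The pictures put its travel at about 31 mm from wherever it started, so I can't confirm the full 34 mm from them. The stop and the knob turning into the notch both indicate it went far enough.
- **Knob:** I pushed it over sideways and it dropped into the notch. I then pressed lightly from above, up to about 20 N, and it did not go down further. My last picture put the ball at jig (-53, -17) mm, taking its height as 50 mm. The expected place with the knob fully down is about (-52, -17), so this agrees to about 1 mm.
- **Clear:** The arm was clear of the jig, at about 160 mm above the bench, with the force reading near zero. I did not press on the panel.
- **Other things on the bench:** Those I could see had not moved. In the last overhead picture the arm hid the pliers and most of the marker and nugget. The closer scene picture did show the nugget and most of the marker in place. I did not look at the pliers again, but the fingers never went near them.

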